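Hang the cuvette bin on the louvre rail

ROBOT

A 6-joint arm with a two-finger parallel gripper is mounted at the origin on a cart in front of the work surface, level with it; the furniture and walls round the work are solid. World frame = base frame: x ahead of the robot, y to its left, z up, the work surface at z = 0. Lengths are in m, angles in rad, forces in N, time in s.
With the tool pointing down it reaches from about 0.4 to 0.925 m from the base axis. Payload 12.5 kg.
Tool frame: the origin (TCP) lies at the very end of the fingers, on their centre line; the grasp point (between the pads) lies 19 mm behind it; z points along the fingers, y is the line along which they close (so a half turn about z gives the same grasp; the last joint's range is limited). The gripper opens to 95 mm and grips with 3 to 60 N. Pads are 20 mm wide; open, the fingers measure 119 mm over their backs; the gripper's body (75 mm by 180 mm) begins 59 mm behind the grasp point.
Start: joints at [-1.233, 0.491, 1.559, -0, 1.092, -0.106], TCP at [0.268, -0.564, 0.215] pointing down, gripper open.
Joint ranges: [-3.1, 3.1], [-0.84, 2.19], [0.05, 2.79], [-1.13, 4.28], [0.06, 2.93], [-2.69, 2.69]. Speed limits (rad/s): [2.22, 2.22, 2.79, 3.14, 3.14, 3.14].

INTERFACE

Orientations are given as a unit quaternion [w, x, y, z].
In Python, from station import bot gives the robot as it stands.
- The arm moves only by the shell command python3 -m jog 'ROWS' [FORCE]. ROWS is JSON, a list of rows, each a list of 7 numbers: the shift along the tool's x, y, z in mm, then the turn, a rotation vector about the tool's x, y, z in degrees, then the opening, from 0 (shut) to 1 (fully open). In form: [[x, y, z, ax, ay, az, claw], ...]. A call has 1 to 10 rows; each row is the pose to reach, as a shift and turn from the pose commanded when the call began, along the tool's axes at that moment; what a row does not reach only later rows make up. A row lasts 1/8 s, in which the tool goes at most 62.5 mm and 10.7 degrees, less where a joint would pass 70% of its speed; a pose out of reach is approached as far as the arm can. A call with a gripper value outside its range is refused whole. The fingers move at their own pace and stop on an object; FORCE is the grip in N (left out, the last holds). Time passes only in rows, so rows that repeat a pose let the fingers close. It gives the time, the measured TCP pose, the force, the opening and the grip force at its end, in the units of the state.
- bot.observe(): the state, without advancing time (a new reading comes with each control period).
- bot.grab_frame(name): name is "scene" or "top" or "wrist"; returns (picture, depth): 420x560x3 uint8, red, green, blue; 420x560 float32, m along the optical axis (not along the pixel's ray), 0 where there is no reading.
- bot.camera_model(name): a dict with "fx", "fy", "cx", "cy" (pixels), "extrinsics" (4x4, takes a point from world to camera coordinates). Camera axes: x right, y up, looking along -z (the intrinsics and any distortion apply to the point x, -y, -z); pixel columns grow to the right and rows downward; lengths in m; the calibration is good to about 2 mm. The wrist camera is an equidistant fisheye: a pixel r from the principal point sees the ray r / f radians off the axis. A picture is of the moment at which its call begins: read the wrist's pose just before it. camera_model takes no time and is no camera call; for the wrist camera it gives the pose at the moment of the call.
- bot.sign_off(): hands the job in; it is judged then, once.
The state is a dict: "clock": time; "joints": joint angles; "qd": joint speeds; "effort": joint torques, N m; "tcp_pos": TCP position; "tool_rot": TCP orientation; "ft_force": force on the tool from outside, world axes, zero at the start; "moment": the same for the moment, N m; "gripper_width": finger opening in m; "grip_force": force on a finger pad.
Only numpy, scipy, OpenCV 4.12 (cv2) and the standard library are available. Lean on these libraries where they do the work, as an engineer would, in place of code of your own. Each camera call takes 0.05 s, during which the arm holds its last target. There are 200 camera calls.

TASK

Hang the small open bin with the two cuvettes on the empty louvre of the bench rack: bring its lip over and behind the louvre's upright edge, let it down without dropping it and let go, then press gently on the back edge of the bin, with no more than about 15 N, until the rack's spring catch snaps out over the lip and the bin is fully home. Keep both cuvettes in the bin, do not force bin or rack, and leave the beakers alone.

Things in the scene. Friction and masses are not known exactly. Their poses are not given: they have to be found in the camera images.
- bin: loose grey plastic hang bin on the bench, open on top, 100 long (x), 64 wide (y), 58 high, walls 3; origin = centre of its underside, z up. Low sloping front at x = -50, back wall at x = 47 to 50. The lip stands behind the back wall. 0.09 to 0.15 kg with the cuvettes. Fully home its origin is 61 to 63 in front of the rail's face, 54 below the louvre's top edge, the front drooping up to 0.07 rad
- bin_grip (a point): on the bin at x = 10, y = 0, z = 45: middle of the full-height part of the sides (x -12 to 50, z 0 to 58); grip across y, 64 wide. Axes as the bin's
- bin_lip (a point): on the bin at x = 57.5, y = 0, z = 54: lip, middle of the bridge's underside. Bridge 4 thick (z 54 to 58), 58 wide, back wall to x = 59.5; press on it from above. From it hang two legs (x 55.5 to 59.5, y 13 to 29 either side, round ends at z = 32). The 26 between the legs is free for the catch; the 5.5 slot between wall and legs takes the louvre
- stand: fixed bench rack: grey foot plate 136 x 300 x 6 (x -91 to 45), two uprights 186 high, behind a grey sheet rail 280 wide. Origin on the bench, x away from the robot, y left; the rail's flat front face is the plane x = 0. Two louvres: at y = 65 one with a like bin fixed on it, at y = -65 the free one. The rail is clamped at an unmeasured height, see free_louvre
- free_louvre (a point): on the bench in the face's plane, below the middle of the free louvre (axes as the rack's). Louvre: upright tongue 70 wide, 2.5 thick (x -9.5 to -7); a 7 wide, 22 deep pocket is open upwards between it and the face. Its top edge is at height h, anywhere from 115 to 175: find it by feel or eye. The face ends at h + 52. The lip's legs (4 thick) have 1.5 play in front and behind
- catch (a joint): snap catch above the free louvre, rad: 0 sprung out, 0.1 to 0.2 when the lip has pushed it back. Nose 14 wide, 6 out of the face, ramp h + 17 to h + 8, flat underside h + 6. The legs pass beside it (5 play sideways). The bridge lands on the ramp about 14 above home, legs 8 in the pocket; let go, the bin hangs about 9 above home. Pressing the bridge down with 5 to 13 N snaps it home
- cuvette_a: glass cuvette 12 x 45 x 12, lying in the bin, origin at the middle of its underside
- cuvette_b: a like glass cuvette beside it in the bin
- beaker_near: glass beaker 51 x 58 x 72 high, behind the bin; bystander, origin at its foot
- beaker_edge: glass beaker 51 x 51 x 72 high, near the bench's front edge, in front of the rack's right end; bystander, origin at its foot
- beaker_low: smaller glass beaker 46 x 50 x 64 high, right of the bin; bystander, origin at its foot

How it is judged:
By the outcome, as a careful person would: the job done as asked, in the order asked, and still so for the second after the job is handed in, with the robot touching nothing.
It also fails if it takes over 69 s, if anything falls off the work surface, if the arm or the gripper's body presses on something with over 40 N, if the wrist force passes 120 N, or if a joint passes its speed limit or range.

## Working session

There is one attempt and no reset: what is moved stays moved. The work goes in short steps, Python scripts to look and compute and a shell command to move; the robot and the scene stay as the last step left them, time stands still between calls to the robot, and variables do not carry over. Pictures are saved under pics/ and viewed, at most 10 in all, crops included, and the job is handed in when it is done.

```bash
ls; mkdir -p pics; cat > h.py <<'E'
import numpy as np, cv2
from station import bot
def snap(n,f):
    m=bot.camera_model(n); p,d=bot.grab_frame(n); cv2.imwrite('pics/'+f+'.png',p[:,:,::-1]); np.savez('pics/'+f+'.npz',p=p,d=d,E=np.array(m['extrinsics']),k=[m['fx'],m['fy'],m['cx'],m['cy']]); return m,p,d
def cloud(f):
    z=np.load('pics/'+f+'.npz'); fx,fy,cx,cy=z['k']; d=z['d']; v,u=np.mgrid[:420,:560]
    c=np.stack([(u-cx)/fx*d,-(v-cy)/fy*d,-d],-1); E=z['E']
    w=(c-E[:3,3])@E[:3,:3]; w[d==0]=np.nan; return z['p'],w
E
python3 - <<'E'
from h import *
for n in('scene','top'):
    m,p,d=snap(n,n+'0'); print({k:np.round(v,3).tolist() if k=='extrinsics' else v for k,v in m.items()}, (d>0).mean())
s=bot.observe(); print(s)
a=cv2.imread('pics/scene0.png');b=cv2.imread('pics/top0.png')
E
```

```text
pics
{'fx': 478.83081189336104, 'fy': 478.83081189336104, 'cx': 282.4623739798162, 'cy': 201.43772223420976, 'extrinsics': [[-0.755, -0.656, -0.003, 0.401], [0.465, -0.54, 0.702, -0.304], [-0.462, 0.528, 0.713, -1.075], [0.0, 0.0, 0.0, 1.0]]} 0.9959608843537415
{'fx': 409.0158342733526, 'fy': 409.0158342733526, 'cx': 278.547832733786, 'cy': 215.61190481133792, 'extrinsics': [[0.025, -1.0, -0.0, 0.046], [0.992, 0.025, 0.123, -0.477], [-0.123, -0.003, 0.992, -0.906], [0.0, 0.0, 0.0, 1.0]]} 0.9960459183673469
{'clock': 0.1, 'joints': array([-1.23257313e+00,  4.91477481e-01,  1.55941350e+00, -2.58868806e-05,
        1.09168238e+00, -1.05605878e-01]), 'qd': array([-1.25153305e-03, -9.63357596e-04, -1.87011940e-03,  3.98707079e-05,
       -2.72130213e-04, -1.07212279e-03]), 'effort': array([ 2.30397192e-03, -6.13625479e+01, -2.58605576e+01,  6.93773618e-02,
        4.70225536e-02, -5.11996939e-05]), 'tcp_pos': array([ 0.26831239, -0.56422881,  0.21412512]), 'tool_rot': array([-4.85708897e-04,  9.75476421e-01,  2.20103413e-01, -6.83095131e-05]), 'ft_force': array([-0.32952187, -0.41531223,  0.65115615]), 'moment': array([-0.0150523 , -0.00749219, -0.02659071]), 'grip_force': 0.0, 'gripper_width': 0.09476494962110901}
```

View pics/scene0.png

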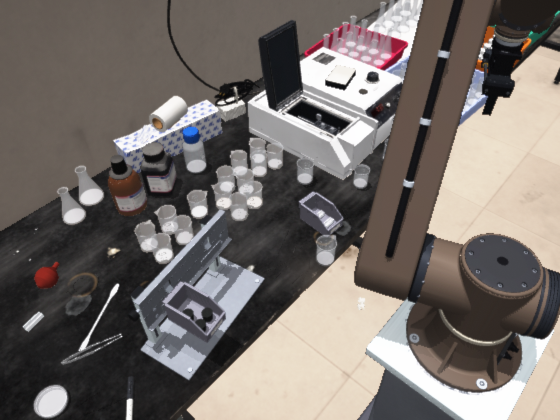

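View pics/top0.png

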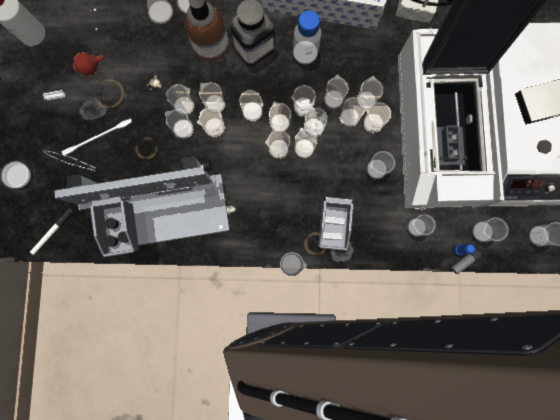

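The bin is at top pixel (337,224), the rack at (140,205) with its free louvre on the right (about (180,190)). The beakers nearby are at (380,165), (291,264) and (422,225). Next I measure from depth.

```bash
python3 - <<'E'
from h import *
P,W=cloud('top0'); S,V=cloud('scene0')
print('bench z',np.nanmedian(W[230:250,240:270,2]),np.nanmedian(V[230:260,150:170,2]))
def crop(P,W,r,name,s):
    a,b,c,d=r; im=cv2.resize(P[a:b,c:d,::-1],None,fx=s,fy=s,interpolation=cv2.INTER_CUBIC); cv2.imwrite('pics/'+name+'.png',im); return im
A=crop(P,W,(190,260,310,370),'a',6); B=crop(P,W,(155,260,50,240),'b',4)
C=crop(S,V,(205,380,130,270),'c',3); 
D=crop(S,V,(185,245,290,360),'d',6)
o=np.zeros((600,800,3),np.uint8); 
for im,(x,y),(w,h) in((A,(0,0),(300,280)),(B,(310,0),(480,280)),(C,(0,285),(300,315)),(D,(310,285),(360,310))): o[y:y+h,x:x+w]=cv2.resize(im,(w,h))
cv2.imwrite('pics/m1.png',o)
# bin clouds: top edges
for nm,W_,r in(('top',W,(185,260,305,370)),('scene',V,(180,245,290,355))):
    q=W_[r[0]:r[1],r[2]:r[3]].reshape(-1,3); k=(q[:,2]>.05)&(q[:,2]<.066); q=q[k]; print(nm,len(q)); 
    print(cv2.minAreaRect((q[:,:2]*1000).astype(np.float32)), np.round(q.min(0),3),np.round(q.max(0),3), np.percentile(q[:,2],[5,50,95]))
# rail
for nm,W_,r in(('top',W,(150,260,40,235)),('scene',V,(205,380,130,270))):
    q=W_[r[0]:r[1],r[2]:r[3]].reshape(-1,3); q=q[q[:,2]>.02]
    hz=np.histogram(q[:,2],np.arange(.02,.26,.01)); print(nm,hz[0])
    k=q[:,2]>.150; t=q[k]; print(cv2.minAreaRect((t[:,:2]*1000).astype(np.float32)),q[:,2].max())
E
```

```text
bench z 0.001123058125631789 0.04535810553457921
top 318
((474.72991943359375, -71.11367797851562), (65.10472106933594, 82.42179870605469), 85.44241333007812) [ 0.431 -0.105  0.05 ] [ 0.517 -0.037  0.063] [0.05373228 0.05917835 0.06163281]
scene 304
((430.6517333984375, -43.46405029296875), (89.56455993652344, 198.05752563476562), 55.198020935058594) [ 0.349 -0.107  0.05 ] [0.514 0.044 0.066] [0.05075278 0.05645535 0.06404961]
top [   2    5    2    5    3    4    3   22  618  508  742  426  439  533
  465  238  488  195 1217    7    0    0    0]
((483.4530944824219, 333.12054443359375), (130.70455932617188, 290.88482666015625), 10.565349578857422) 0.21040127846916426
scene [420 440 466 501 502  89   8  61 551 638 728 460 577 694 440 324 469 319
 909   0   0   0   0]
((481.0383605957031, 335.47796630859375), (130.66836547851562, 287.2287292480469), 10.527274131774902) 0.2091865827589085
```

View pics/m1.png

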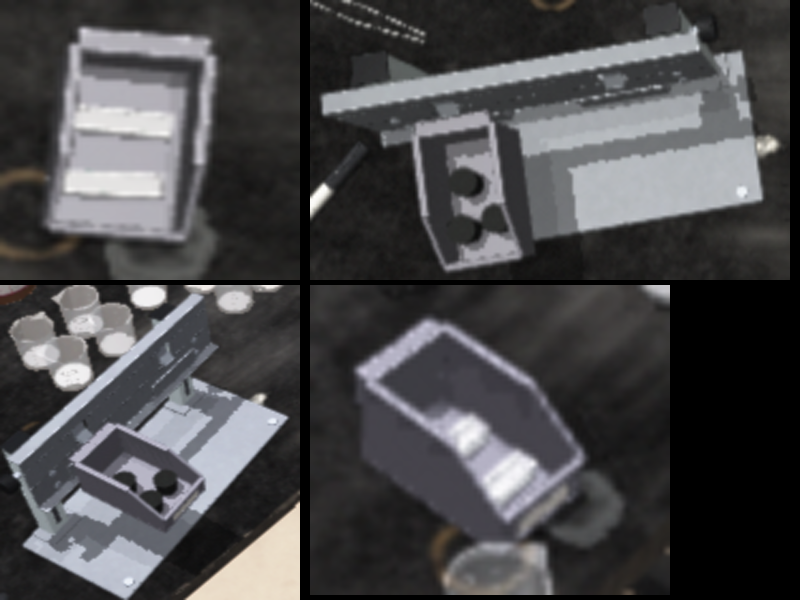

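```bash
python3 - <<'E'
from h import *
P,W=cloud('top0'); S,V=cloud('scene0')
# Top bin
q=W[190:250,312:365].reshape(-1,3)*1000; q=q[(q[:,2]>52)&(q[:,2]<70)&(q[:,0]>425)]
g=V[185:245,290:350].reshape(-1,3)*1000; g=g[(g[:,2]>52)&(g[:,2]<70)&(g[:,0]>425)&(g[:,1]>-115)&(g[:,1]<-25)]
for q in(q,g):
    for x in range(430,530,8):
        s=q[(q[:,0]>=x)&(q[:,0]<x+8)]
        if len(s): print(x+4,len(s),np.round([s[:,1].min(),s[:,1].max(),np.median(s[:,2]),s[:,0].max()],1))
    r=cv2.minAreaRect(q[:,:2].astype(np.float32)); print(r)
# rail
for n,W_ in(('top',W),('scene',V)):
    r=(150,260,40,235) if n=='top' else (205,380,130,270)
    q=W_[r[0]:r[1],r[2]:r[3]].reshape(-1,3)*1000
    t=q[(q[:,2]>197)]; rr=cv2.minAreaRect(t[:,:2].astype(np.float32)); print(n,rr,np.percentile(t[:,2],[5,25,50,75,95]))
    vx,vy,x0,y0=cv2.fitLine(t[:,:2].astype(np.float32),cv2.DIST_HUBER,0,.01,.01).ravel(); d=np.array([vx,vy]); d*=np.sign(d[1])
    nrm=np.array([d[1],-d[0]]); print('yaw deg',np.degrees(np.arctan2(-d[0],d[1])))
    c=np.array([x0,y0]); a=(q[:,:2]-c)@nrm; b=(q[:,:2]-c)@d
    tb=(t[:,:2]-c)@d; print('ends',np.percentile(tb,[.3,99.7]), 'toprange a',np.percentile((t[:,:2]-c)@nrm,[1,99])); mid=np.percentile(tb,[.3,99.7]).mean()
    print('c',c,'mid',c+mid*d)
    b=b-mid
    for lo in range(70,210,4):
        k=(q[:,2]>=lo)&(q[:,2]<lo+4)&(b<-32)&(b>-98); 
        if k.sum()>5: print(lo,k.sum(),np.round(np.percentile(a[k],[3,20,50,80,97]),1))
E
```

```text
434 5 [-99.  -96.6  53.6 437.8]
442 12 [-100.4  -36.7   57.2  444.9]
450 15 [-100.1  -38.1   59.7  453.7]
458 22 [-102.2  -37.9   59.6  461.9]
466 20 [-102.   -38.    59.8  469.5]
474 15 [-102.5  -39.9   59.8  477.7]
482 19 [-104.2  -39.9   59.8  485.3]
490 20 [-104.4  -39.8   59.1  493.5]
498 19 [-104.4  -40.2   59.   502. ]
506 92 [-104.6  -41.9   59.2  509.9]
514 69 [-102.1  -46.1   59.4  517.1]
((474.72991943359375, -71.11367797851562), (65.10472106933594, 82.42179870605469), 85.44241333007812)
434 4 [-101.   -96.4   54.8  435.9]
442 10 [-101.   -34.3   55.8  445.7]
450 12 [-101.3  -36.7   56.3  453.5]
458 11 [-105.5  -36.5   56.7  460.8]
466 15 [-103.1  -38.    55.9  469.9]
474 11 [-103.   -37.5   56.4  476.2]
482 16 [-105.9  -37.5   56.3  485.9]
490 11 [-104.6  -40.6   56.5  493.2]
498 38 [-106.6  -40.2   56.   501.9]
506 47 [-103.6  -43.5   56.8  510. ]
514 13 [-79.1 -45.   54.7 514.3]
((474.9302673339844, -71.96083068847656), (69.71231842041016, 77.50933074951172), 85.03297424316406)
top ((510.5672302246094, 338.95269775390625), (15.164960861206055, 280.39739990234375), 10.75
[... 1598 characters left out ...]
-13.5 -11.8  -3.5]
134 25 [-15.  -14.1 -13.7 -12.7  -4. ]
138 33 [-15.5 -14.5 -13.5  -4.5  -3.7]
142 49 [-15.2 -14.2 -12.2  -4.3  -3.3]
146 52 [-14.8 -14.   -5.4  -4.   -2.9]
150 50 [-15.1 -13.7 -11.9  -4.4  -3.3]
154 21 [-14.9 -13.   -5.   -3.4  -1.1]
158 29 [-10.1  -6.7  -5.   -3.8  -2.5]
162 32 [-9.4 -8.2 -5.  -3.7 -2.3]
166 37 [-7.8 -5.9 -4.2 -1.8 -0.2]
170 27 [-5.9 -5.2 -4.1 -3.1 -0.5]
174 19 [-6.1 -5.1 -4.2 -2.7 -0.6]
178 26 [-6.2 -4.9 -3.9 -2.4 -1.5]
182 20 [-5.6 -5.  -4.  -3.3 -3. ]
186 31 [-6.  -5.  -4.3 -3.5 22.3]
190 29 [-5.6 -5.1 -4.6 -3.6 -2.5]
194 24 [-5.5 -4.5 -4.2 -3.3 -2.7]
198 28 [-6.1 -5.  -4.3 -3.6 -1.2]
202 121 [-5.  -2.9  2.3  6.8  9.6]
206 50 [-5.4 -4.4 -0.2  5.4  8.1]
```

```bash
cat >> h.py <<'E'
from scipy.spatial.transform import Rotation as R
def rel(x,y,z,yaw):
    s=bot.observe(); q=s['tool_rot']; r=R.from_quat([q[1],q[2],q[3],q[0]])
    t=R.from_euler('z',yaw,degrees=True)*R.from_euler('x',180,degrees=True)
    print('shift',np.round(r.inv().apply(np.array([x,y,z])-s['tcp_pos']*1000),1),'turn',np.round((r.inv()*t).as_rotvec(degrees=True),2))
E
python3 -c "
from h import *
rel(465.4,-70.6,120,-4.7)"
python3 -m jog '[[43,-40,0,0,0,4,1],[86,-80,0,0,0,8,1],[130,-120,0,0,0,12,1],[173,-160,0,0,0,16,1],[217,-200,0,0,0,20,1],[260,-241,0,0,0,24,1],[304,-281,0,0,0,28,1],[347,-321,30,0,0,30.1,1],[390,-361,60,0,0,30.1,1],[390,-361,90,0,0,30.1,1]]'
python3 -c "
from h import *
snap('wrist','w0'); s=bot.observe(); print(s); rel(465.4,-70.6,120,-4.7);print(bot.camera_model('wrist'))"
```

```text
shift [ 390.  -361.1   94.5] turn [-6.000e-02  1.000e-02  3.013e+01]
clock: 1.35
tcp_pos: [0.4664, -0.0682, 0.1239]
tool_rot: [0.0, 0.999, -0.039, 0.0]
ft_force: [0.5, -0.7, 1.0]
gripper_width: 0.095
grip_force: 0.0
{'clock': 1.4, 'joints': array([-2.86994607e-01,  4.11334900e-01,  2.03111319e+00,  6.21384208e-05,
        7.03876883e-01,  1.36210770e+00]), 'qd': array([-0.05357008, -0.04470051, -0.02964047, -0.00324917,  0.13210436,
       -0.0354154 ]), 'effort': array([ 7.30241071e-01, -6.31529403e+01, -2.50419670e+01,  1.87086192e-02,
        3.81230414e-01,  9.57542332e-02]), 'tcp_pos': array([ 0.46449618, -0.06837092,  0.12037673]), 'tool_rot': array([-5.99885395e-04,  9.99229893e-01, -3.91665940e-02, -2.28893798e-03]), 'ft_force': array([-2.34303399, -0.04285684, -4.12200006]), 'moment': array([0.06844889, 0.18094861, 0.00987488]), 'grip_force': 0.0, 'gripper_width': 0.0953158628761474}
shift [1.1 2.2 0.4] turn [-0.06  0.26  0.21]
{'fx': 325.19226210127806, 'fy': 325.19226210127806, 'cx': 284.33288639746, 'cy': 211.40339701352536, 'extrinsics': array([[-0.0781803 , -0.99693827, -0.00138687, -0.03135306],
       [ 0.95517266, -0.07450644, -0.28652047, -0.44297126],
       [ 0.28553989, -0.02372496,  0.95807312, -0.43500954],
       [ 0.        ,  0.        ,  0.        ,  1.        ]])}
```

View pics/w0.png

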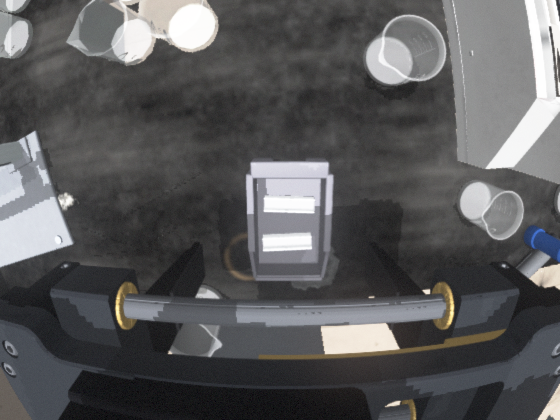

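The wrist view shows the bin centred between the fingertips (about (200,245) and (370,245)), with the lip edge at row 162 and columns 249 to 329. I'll refine the pose with wrist rays at z = 58 mm.

```bash
cat >> h.py <<'E'
def fray(f,px,z):
    n=np.load('pics/'+f+'.npz'); fx,fy,cx,cy=n['k']; E=n['E']; o=-E[:3,:3].T@E[:3,3]; out=[]
    for u,v in px:
        a,b=(u-cx)/fx,(v-cy)/fy; th=np.hypot(a,b); s=np.sin(th)/max(th,1e-9)
        d=E[:3,:3].T@np.array([a*s,-b*s,-np.cos(th)]); out.append((o+d*(z-o[2])/d[2])*1000)
    return np.array(out)
E
python3 - <<'E'
from h import *
p=cv2.imread('pics/w0.png'); c=p[150:290,230:350]; g=cv2.cvtColor(c,6)
cv2.imwrite('pics/w0c.png',cv2.resize(c,None,fx=4,fy=4,interpolation=cv2.INTER_NEAREST))
m=(g>120).astype(np.uint8); print(''.join('\n'+str(150+i)+' '+str(230+np.where(m[i])[0].min())+' '+str(230+np.where(m[i])[0].max()) for i in range(0,140,6) if m[i].any()))
print(np.where(m[:,60])[0]+150)
E
```

```text
162 251 328
168 250 328
174 246 331
180 246 333
186 246 332
192 246 332
198 247 332
204 247 332
210 247 331
216 248 330
222 248 330
228 248 330
234 248 329
240 249 329
246 249 329
252 259 317
258 259 326
264 324 325
270 323 323
276 259 319
[161 162 163 164 165 166 167 168 169 170 171 172 173 174 175 176 177 178
 179 180 181 182 183 184 185 186 187 188 189 190 191 192 193 194 195 196
 197 198 199 200 201 202 203 204 205 206 207 208 209 210 211 212 213 214
 215 216 217 218 219 220 221 222 223 224 225 226 227 228 229 230 231 232
 233 234 235 236 237 238 239 240 241 242 243 244 245 246 247 248 249 250
 251 252 253 254 255 256 257 258 259 260 261 262 276 278 279]
```

View pics/w0c.png

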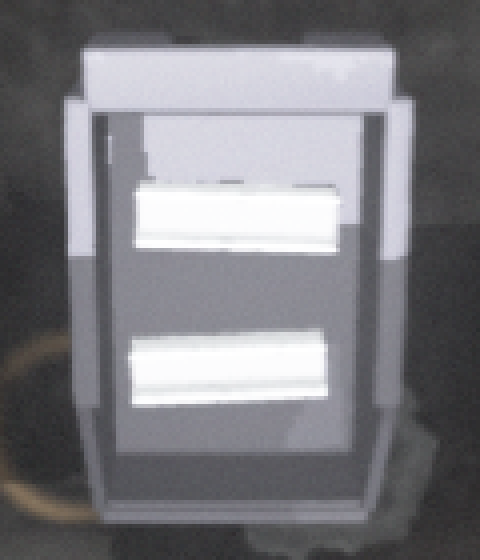

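The crop is sharp: lip corners at (251,161.7) and (328.5,161.7), side shoulders at (246,174.5) and (333,174.5), and both cuvettes lie flat on the bin floor.

```bash
python3 - <<'E'
from h import *
w=fray('w0',[(251,161.7),(328.5,161.7),(246,174.5),(333,174.5),(248,230),(330.3,230)],.058); print(np.round(w,1))
for a,b in((0,1),(2,3)): d=w[a]-w[b]; print(np.hypot(*d[:2]),np.degrees(np.arctan2(-d[0],d[1])),(w[a]+w[b])/2)
d=(w[2]+w[3]-w[4]-w[5])/2; print(np.degrees(np.arctan2(d[1],d[0])))
E
```

```text
[[ 516.6  -47.2   58. ]
 [ 512.3 -103.8   58. ]
 [ 507.4  -42.6   58. ]
 [ 502.5 -106.7   58. ]
 [ 464.2  -39.4   58. ]
 [ 459.2 -102.9   58. ]]
56.73193173023677 -4.331843823341738 [514.41561457 -75.50404542  58.        ]
64.26158542953408 -4.35933428655978 [504.9471402 -74.6286814  58.       ]
-4.557195233395463
```

```bash
python3 -m jog '[[1,3,30,0,0,0,1],[1,3,60,0,0,0,1],[1,3,82,0,0,0,1],[1,3,94,0,0,0,1],[1,3,94,0,0,0,1],[1,3,94,0,0,0,0.6],[1,3,94,0,0,0,0.5],[1,3,94,0,0,0,0.5],[1,3,94,0,0,0,0.5]]' 15
```

```text
clock: 2.52
tcp_pos: [0.4665, -0.0741, 0.0309]
tool_rot: [0.0, 0.999, -0.041, 0.0]
ft_force: [0.4, 0.7, 4.1]
gripper_width: 0.0637
grip_force: 15.0
```

```bash
python3 -m jog '[[0,0,-2,0,0,0,0.5],[0,0,-15,0,0,0,0.5],[0,0,-50,0,0,0,0.5],[0,0,-100,0,0,0,0.5],[0,0,-155,0,0,0,0.5],[0,0,-200,0,0,0,0.5],[0,0,-210,0,0,0,0.5],[0,0,-210,0,0,0,0.5]]'; python3 - <<'E'
from h import *
s=bot.observe(); print(s['tcp_pos'],s['ft_force'],s['gripper_width'],s['clock'])
snap('wrist','w1'); snap('scene','s1')
E
```

```text
clock: 3.52
tcp_pos: [0.466, -0.0739, 0.2408]
tool_rot: [0.0, 0.999, -0.041, 0.0]
ft_force: [0.7, -0.0, -2.1]
gripper_width: 0.0641
grip_force: 15.0
[ 0.46603948 -0.0739446   0.24075683] [ 7.45775993e-01 -3.33675459e-04 -2.09591083e+00] 0.06405222127677752 3.525
```

View pics/w1.png

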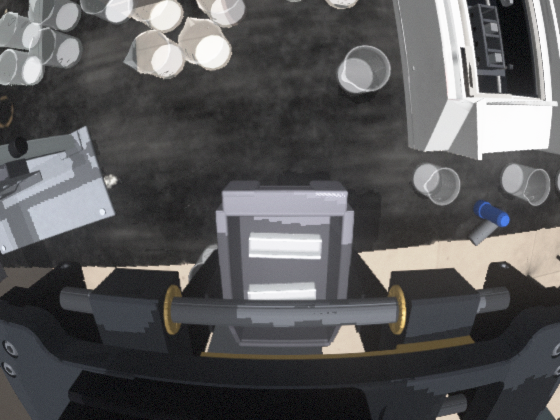

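The lip corners are around (222,191) and (346,190), and both cuvettes are still in the bin. Next I work out the lip position relative to the TCP.

```bash
python3 - <<'E'
from h import *
p=cv2.imread('pics/w1.png'); g=cv2.cvtColor(p,6); 
for c in(235,260,285,310,330): print(c,g[184:216,c].tolist())
print(g[200,210:235].tolist(),g[200,335:360].tolist())
print(g[225,205:235].tolist(),g[225,340:365].tolist())
E
```

```text
235 [77, 76, 80, 80, 78, 82, 107, 152, 180, 185, 181, 174, 176, 182, 184, 180, 179, 180, 182, 181, 181, 177, 177, 177, 178, 177, 177, 179, 179, 182, 172, 143]
260 [55, 64, 82, 75, 76, 82, 121, 155, 172, 180, 184, 182, 182, 182, 183, 179, 181, 182, 180, 179, 179, 178, 180, 181, 178, 178, 180, 176, 179, 185, 174, 155]
285 [51, 63, 81, 75, 76, 88, 131, 159, 176, 186, 185, 179, 181, 181, 179, 180, 180, 181, 181, 180, 179, 182, 176, 180, 178, 178, 178, 178, 181, 184, 174, 158]
310 [74, 73, 76, 74, 74, 83, 128, 160, 182, 199, 197, 196, 196, 195, 181, 180, 180, 179, 180, 180, 177, 177, 180, 177, 174, 177, 179, 177, 177, 182, 173, 159]
330 [80, 81, 82, 76, 83, 84, 115, 160, 189, 213, 238, 222, 196, 200, 197, 193, 191, 178, 178, 178, 177, 176, 176, 176, 173, 170, 172, 177, 173, 179, 171, 151]
[56, 49, 51, 50, 47, 48, 53, 52, 51, 53, 49, 61, 108, 158, 178, 180, 182, 179, 180, 180, 183, 179, 180, 182, 180] [184, 182, 186, 190, 191, 189, 192, 189, 191, 189, 184, 152, 83, 49, 48, 50, 47, 47, 49, 44, 47, 43, 47, 47, 45]
[48, 52, 54, 54, 53, 51, 49, 53, 50, 55, 64, 114, 161, 171, 172, 174, 174, 175, 173, 176, 166, 143, 105, 71, 68, 72, 68, 70, 70, 72] [76, 83, 122, 153, 177, 179, 178, 175, 176, 175, 172, 171, 146, 102, 51, 48, 51, 48, 46, 49, 49, 47, 49, 44, 51]
```

```bash
python3 - <<'E'
from h import *
T=np.array([466.04,-73.94,240.76]); a=np.radians(-4.7)
for zb in(.264,.268,.272):
    w=fray('w1',[(222.4,190.2),(345.8,190.0),(222,200),(346.3,200),(216,225),(353,225)],zb)
    ax=np.array([np.cos(a),np.sin(a)]); ay=np.array([-ax[1],ax[0]])
    l=[((x[:2]-T[:2])@ax,(x[:2]-T[:2])@ay) for x in w]; print(zb,np.round(l,1).tolist(), [round(np.hypot(*(w[i]-w[i+1])[:2]),1) for i in(0,2,4)])
E
```

```text
0.264 [[47.0, 29.3], [47.1, -28.3], [42.3, 29.7], [42.3, -28.8], [29.8, 33.4], [29.9, -32.8]] [np.float64(57.6), np.float64(58.5), np.float64(66.2)]
0.268 [[47.9, 28.5], [48.0, -27.5], [43.3, 28.9], [43.3, -28.0], [31.2, 32.5], [31.2, -31.9]] [np.float64(56.1), np.float64(56.9), np.float64(64.4)]
0.272 [[48.8, 27.7], [48.9, -26.8], [44.3, 28.1], [44.4, -27.2], [32.5, 31.6], [32.6, -31.0]] [np.float64(54.5), np.float64(55.3), np.float64(62.6)]
```

```bash
python3 -c "
from h import *
rel(446.5,259.8,241,10.65)"
python3 -m jog '[[3,-30,0,0,0,-1,0.5],[6,-75,0,0,0,-3,0.5],[9,-125,0,0,0,-6,0.5],[3,-175,0,0,0,-9,0.5],[-10,-225,0,0,0,-11,0.5],[-25,-275,0,0,0,-13,0.5],[-40,-315,0,0,0,-15,0.5],[-47,-331,0,0,0,-15.4,0.5],[-47,-331,0,0,0,-15.4,0.5]]'
python3 -c "
from h import *
rel(446.5,259.8,241,10.65);snap('wrist','w2');snap('scene','s2');snap('top','t2');print(bot.observe()['tcp_pos'],bot.observe()['clock'])"
```

```text
shift [ -46.4 -331.    -1.4] turn [ -0.04   0.12 -15.32]
clock: 4.75
tcp_pos: [0.446, 0.26, 0.2395]
tool_rot: [0.0, 0.996, 0.094, -0.001]
ft_force: [-0.4, 0.4, -1.3]
gripper_width: 0.0638
grip_force: 15.0
shift [ 0.5  0.3 -1.5] turn [0.04 0.11 0.15]
[0.44677158 0.25863415 0.24019224] 4.9
```

View pics/w2.png

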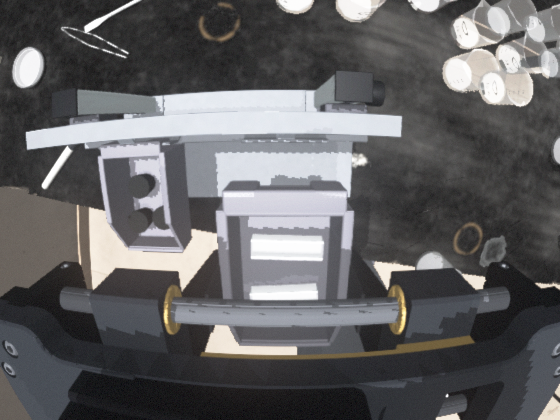

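The wrist view shows the rail top edge running from (27,150) to (401,136), the free louvre around (290,155) ahead of the lip, and the lip parallel to the rail. I'll locate the rail's front edge with rays.

```bash
python3 - <<'E'
from h import *
p=cv2.imread('pics/w2.png'); g=cv2.cvtColor(p,6).astype(int); 
for c in(60,200,235,290,340,380): print(c,list(enumerate(g[108:180,c].tolist(),108))[::1] if 0 else g[108:180,c].tolist())
z=np.load('pics/w2.npz'); d=z['d']; print(np.round(d[108:180:3,235]*1000).tolist()); print(g[120,20:40].tolist(),g[140,20:40].tolist(),g[126,392:408].tolist())
E
```

```text
60 [57, 62, 64, 63, 66, 64, 63, 67, 60, 50, 54, 56, 53, 54, 50, 54, 56, 62, 124, 210, 228, 229, 228, 228, 229, 229, 229, 229, 230, 229, 229, 229, 229, 228, 229, 229, 219, 159, 82, 62, 62, 65, 65, 59, 63, 69, 101, 170, 249, 255, 255, 255, 255, 255, 255, 254, 251, 235, 206, 168, 126, 81, 58, 50, 51, 57, 59, 62, 63, 64, 62, 62]
200 [226, 225, 225, 224, 214, 219, 232, 231, 232, 232, 232, 232, 233, 233, 234, 234, 233, 235, 234, 233, 234, 235, 233, 233, 233, 232, 206, 171, 162, 161, 161, 160, 158, 146, 135, 144, 146, 146, 145, 145, 144, 146, 141, 145, 143, 146, 143, 146, 143, 144, 143, 144, 145, 144, 143, 144, 145, 146, 145, 147, 145, 145, 145, 144, 142, 144, 143, 143, 142, 143, 141, 143]
235 [226, 226, 223, 204, 232, 233, 232, 232, 233, 233, 234, 234, 232, 232, 233, 234, 232, 233, 232, 231, 231, 232, 231, 233, 233, 231, 178, 165, 163, 162, 160, 149, 139, 139, 147, 147, 148, 144, 148, 147, 147, 147, 151, 146, 161, 217, 223, 222, 222, 224, 224, 225, 224, 224, 224, 226, 225, 225, 226, 223, 223, 223, 223, 224, 224, 223, 222, 222, 225, 221, 222, 218]
290 [223, 223, 222, 216, 228, 232, 233, 231
[... 723 characters left out ...]
0, 230, 226, 227, 227, 226, 227, 227, 227, 228, 227, 228, 229, 228, 228, 229, 228, 228, 228, 225, 200, 117, 92, 95, 96, 96, 96, 95, 93, 93, 90, 87, 86, 84, 83, 83, 82, 79, 79, 83, 81, 76, 73, 73, 71, 69, 67, 65, 67, 66, 71, 70, 69, 69, 69, 63, 65, 64, 62, 65, 64, 62, 62, 61, 58]
[384.0, 384.0, 194.0, 196.0, 195.0, 196.0, 196.0, 197.0, 198.0, 283.0, 285.0, 394.0, 396.0, 397.0, 399.0, 400.0, 402.0, 401.0, 402.0, 405.0, 404.0, 406.0, 406.0, 408.0]
[50, 51, 53, 55, 50, 45, 47, 48, 48, 41, 39, 39, 40, 50, 55, 53, 51, 47, 49, 44] [50, 49, 53, 44, 45, 81, 186, 222, 225, 222, 222, 221, 221, 222, 221, 223, 223, 223, 224, 223] [226, 226, 226, 228, 227, 226, 226, 227, 226, 180, 104, 90, 86, 88, 86, 87]
```

```bash
python3 - <<'E'
from h import *
T=np.array([446.77,258.63]); q=R.from_quat([.996,.094,0,0]) # approx
n=np.load('pics/w2.npz')
for zz in(.204,.206,.208):
    w=fray('w2',[(60,145),(200,134.5),(235,134),(290,133),(340,133.8),(380,135.6)],zz)
    vx,vy,x0,y0=cv2.fitLine(w[:,:2].astype(np.float32),2,0,.01,.01).ravel(); s=np.sign(vy); d=np.array([vx,vy])*s; nr=np.array([d[1],-d[0]])
    e=fray('w2',[(401.3,126),(26,140)],zz)
    eb=e[:,:2]@d; print(zz,'yaw',np.degrees(np.arctan2(-d[0],d[1])),'TCP to face',(w[:,:2].mean(0)-T)@nr,'resid',np.round((w[:,:2]-w[:,:2].mean(0))@nr,1),'len',eb[1]-eb[0],'tcp rack y',T@d-eb.mean())
E
```

```text
0.204 yaw 10.632868 TCP to face 70.05249433306311 resid [ 0.1  0.  -0.3  0.1  0.1  0. ] len 281.4514131865334 tcp rack y -66.60003393999511
0.206 yaw 10.632826 TCP to face 70.1465427211979 resid [ 0.1  0.  -0.3  0.1  0.1  0. ] len 278.7076364865885 tcp rack y -65.97135750410257
0.208 yaw 10.63286 TCP to face 70.24062779201236 resid [ 0.1  0.  -0.3  0.1  0.1  0. ] len 275.9638614955055 tcp rack y -65.34257847016272
```

```bash
python3 -m jog '[[0,-0.5,20,0,0,0,0.5],[0,-0.7,50,0,0,0,0.5],[0,-0.7,70,0,0,0,0.5],[0,-0.7,78,0,0,0,0.5],[6,-0.7,78,0,0,0,0.5],[14,-0.7,78,0,0,0,0.5],[19,-0.7,78,0,0,0,0.5],[20,-0.7,78,0,0,0,0.5],[20,-0.7,78,0,0,0,0.5],[20,-0.7,78,0,0,0,0.5]]'
python3 -m jog '[[0.5,0,0,0,0,0,0.5],[1,0,0,0,0,0,0.5],[1,0,0,0,0,0,0.5]]'
python3 -m jog '[[0.5,0,0,0,0,0,0.5],[1,0,0,0,0,0,0.5],[1,0,0,0,0,0,0.5]]'
```

```text
clock: 6.15
tcp_pos: [0.4658, 0.2641, 0.1626]
tool_rot: [0.0, 0.996, 0.094, -0.0]
ft_force: [-0.1, 0.1, -1.5]
gripper_width: 0.0645
grip_force: 15.0
clock: 6.52
tcp_pos: [0.467, 0.2643, 0.1626]
tool_rot: [0.0, 0.996, 0.093, 0.0]
ft_force: [-0.4, 1.0, -0.9]
gripper_width: 0.0643
grip_force: 15.0
clock: 6.9
tcp_pos: [0.468, 0.2645, 0.1626]
tool_rot: [0.0, 0.996, 0.093, 0.0]
ft_force: [-0.6, 1.1, -1.9]
gripper_width: 0.0639
grip_force: 15.0
```

```bash
python3 -m jog '[[0.5,0,0,0,0,0,0.5],[1,0,0,0,0,0,0.5],[1,0,0,0,0,0,0.5]]'
python3 -m jog '[[0.5,0,0,0,0,0,0.5],[1,0,0,0,0,0,0.5],[1,0,0,0,0,0,0.5]]'
```

```text
clock: 7.28
tcp_pos: [0.4683, 0.2645, 0.1625]
tool_rot: [0.0, 0.996, 0.093, -0.001]
ft_force: [-5.4, -0.7, 1.2]
gripper_width: 0.0643
grip_force: 15.0
clock: 7.65
tcp_pos: [0.4684, 0.2645, 0.1624]
tool_rot: [0.0, 0.996, 0.093, -0.002]
ft_force: [-9.4, -1.6, 4.0]
gripper_width: 0.0641
grip_force: 15.0
```

```bash
python3 -m jog '[[-1.5,0,0,0,0,0,0.5],[-3.3,0,0,0,0,0,0.5],[-3.3,0,0,0,0,0,0.5],[-3.3,0,2,0,0,0,0.5],[-3.3,0,4,0,0,0,0.5],[-3.3,0,6,0,0,0,0.5],[-3.3,0,8,0,0,0,0.5],[-3.3,0,8,0,0,0,0.5]]'
python3 -m jog '[[0,0,1,0,0,0,0.5],[0,0,2,0,0,0,0.5],[0,0,3,0,0,0,0.5],[0,0,3,0,0,0,0.5]]'
python3 -m jog '[[0,0,1,0,0,0,0.5],[0,0,2,0,0,0,0.5],[0,0,3,0,0,0,0.5],[0,0,3,0,0,0,0.5]]'
```

```text
clock: 8.65
tcp_pos: [0.4666, 0.2642, 0.1544]
tool_rot: [0.0, 0.996, 0.093, -0.0]
ft_force: [0.1, -0.4, -2.0]
gripper_width: 0.0638
grip_force: 15.0
clock: 9.15
tcp_pos: [0.4667, 0.2642, 0.1515]
tool_rot: [0.0, 0.996, 0.093, -0.0]
ft_force: [-0.1, -0.2, -0.7]
gripper_width: 0.0642
grip_force: 15.0
clock: 9.65
tcp_pos: [0.4666, 0.2642, 0.1485]
tool_rot: [0.0, 0.996, 0.093, -0.0]
ft_force: [-0.3, 0.0, -1.1]
gripper_width: 0.0642
grip_force: 15.0
```

```bash
python3 -m jog '[[0,0,1,0,0,0,0.5],[0,0,2,0,0,0,0.5],[0,0,3,0,0,0,0.5],[0,0,3,0,0,0,0.5]]'
python3 -m jog '[[0,0,1,0,0,0,0.5],[0,0,2,0,0,0,0.5],[0,0,2,0,0,0,0.5]]'
python3 -m jog '[[0,0,1,0,0,0,0.5],[0,0,2,0,0,0,0.5],[0,0,2,0,0,0,0.5]]'
```

```text
clock: 10.15
tcp_pos: [0.4666, 0.2642, 0.1455]
tool_rot: [0.0, 0.996, 0.093, -0.0]
ft_force: [-0.5, 0.5, -1.3]
gripper_width: 0.0643
grip_force: 15.0
clock: 10.52
tcp_pos: [0.4666, 0.2642, 0.1435]
tool_rot: [0.0, 0.996, 0.093, -0.0]
ft_force: [-0.3, -0.3, -1.7]
gripper_width: 0.064
grip_force: 15.0
clock: 10.9
tcp_pos: [0.4666, 0.2642, 0.1417]
tool_rot: [0.0, 0.996, 0.093, -0.0]
ft_force: [-2.2, -0.3, 2.2]
gripper_width: 0.0638
grip_force: 15.0
```

```bash
python3 -m jog '[[0,0,0.5,0,0,0,0.5],[0,0,1,0,0,0,0.5],[0,0,1,0,0,0,0.5]]' 8
python3 -m jog '[[0,0,0.5,0,0,0,0.5],[0,0,1,0,0,0,0.5],[0,0,1,0,0,0,0.5]]'
python3 -m jog '[[0,0,0.5,0,0,0,0.5],[0,0,1,0,0,0,0.5],[0,0,1,0,0,0,0.5]]'
```

```text
clock: 11.28
tcp_pos: [0.4665, 0.2641, 0.1405]
tool_rot: [0.0, 0.996, 0.093, -0.0]
ft_force: [-2.6, -0.5, 1.0]
gripper_width: 0.0638
grip_force: 8.0
clock: 11.65
tcp_pos: [0.4664, 0.2641, 0.1395]
tool_rot: [0.0, 0.996, 0.093, -0.0]
ft_force: [-5.6, -1.6, 2.9]
gripper_width: 0.0636
grip_force: 8.0
clock: 12.02
tcp_pos: [0.4664, 0.2642, 0.1385]
tool_rot: [0.0, 0.996, 0.094, -0.0]
ft_force: [-6.5, -0.6, 2.7]
gripper_width: 0.0638
grip_force: 8.0
```

```bash
python3 -m jog '[[-0.5,0,0,0,0,0,0.5],[-1,0,0,0,0,0,0.5],[-1,0,0.5,0,0,0,0.5],[-1,0,1,0,0,0,0.5],[-1,0,1,0,0,0,0.5]]'
python3 -m jog '[[0,0,0.5,0,0,0,0.5],[0,0,1,0,0,0,0.5],[0,0,1,0,0,0,0.5]]'
python3 -m jog '[[0,0,0.5,0,0,0,0.5],[0,0,1,0,0,0,0.5],[0,0,1,0,0,0,0.5]]'
```

```text
clock: 12.65
tcp_pos: [0.466, 0.2641, 0.1376]
tool_rot: [-0.0, 0.996, 0.093, 0.0]
ft_force: [-0.2, 0.7, 0.1]
gripper_width: 0.0638
grip_force: 8.0
clock: 13.02
tcp_pos: [0.4659, 0.2641, 0.1371]
tool_rot: [-0.0, 0.996, 0.093, 0.0]
ft_force: [-1.2, -0.3, 5.3]
gripper_width: 0.064
grip_force: 8.0
clock: 13.4
tcp_pos: [0.4661, 0.2642, 0.1365]
tool_rot: [-0.0, 0.996, 0.093, 0.001]
ft_force: [-2.0, -0.6, 10.4]
gripper_width: 0.0641
grip_force: 8.0
```

```bash
python3 -m jog '[[0,0,-0.7,0,0,0,0.5],[0,0,-1.2,0,0,0,0.5],[0,0,-1.2,0,0,0,0.5]]' 3
python3 -m jog '[[0,0,0,0,0,0,0.69],[0,0,0,0,0,0,0.72],[0,0,0,0,0,0,0.8],[0,0,0,0,0,0,0.95],[0,0,0,0,0,0,1],[0,0,0,0,0,0,1]]'
python3 -c "
from h import *
snap('wrist','w3');snap('scene','s3');snap('top','t3')
a=cv2.imread('pics/w3.png')[100:400,160:420];b=cv2.imread('pics/s3.png')[200:380,120:290]
o=np.zeros((600,800,3),np.uint8);o[:450,:390]=cv2.resize(a,(390,450));o[:424,400:800]=cv2.resize(b,(400,424));cv2.imwrite('pics/m3.png',o)"
```

```text
clock: 13.78
tcp_pos: [0.466, 0.2641, 0.1367]
tool_rot: [-0.0, 0.996, 0.093, 0.0]
ft_force: [3.7, 0.4, -1.1]
gripper_width: 0.0641
grip_force: 3.0
clock: 14.52
tcp_pos: [0.4657, 0.2641, 0.1368]
tool_rot: [0.0, 0.996, 0.093, 0.0]
ft_force: [-0.6, -0.1, -0.9]
gripper_width: 0.0945
grip_force: 0.0
```

View pics/m3.png

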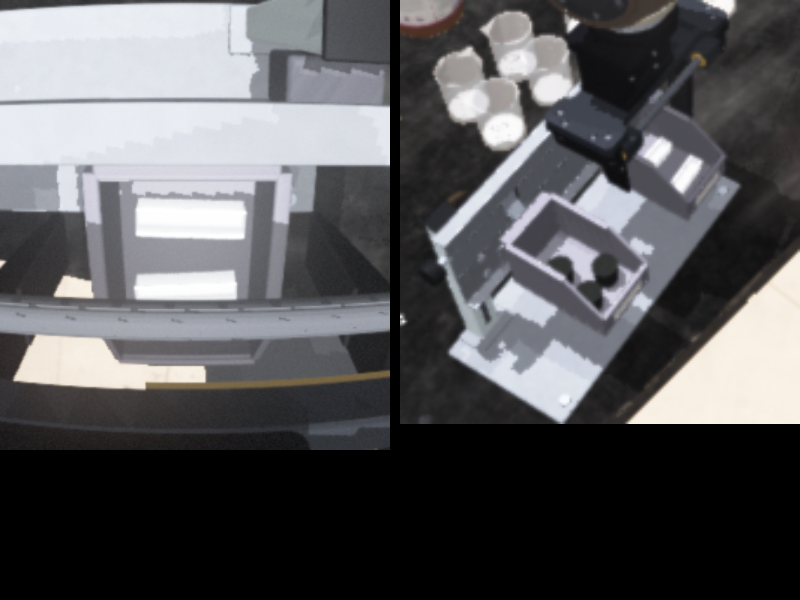

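The bin hangs on the louvre with the lip in the pocket, both cuvettes are inside and the fingers are clear of it. I retreat upward, then press with the fingertips either side of the catch nose.

```bash
python3 -m jog '[[0,0,-20,0,0,0,1],[0,0,-50,0,0,0,1],[0,0,-80,0,0,0,1],[0,0,-95,0,0,0,1],[0,0,-95,0,0,0,0.3],[10,0,-95,0,0,0,0.3],[25,0,-95,0,0,0,0.3],[36,0,-95,0,0,0,0.3],[36,0,-95,0,0,0,0.3],[36,0,-95,0,0,0,0.3]]'
python3 -c "
from h import *
rel(502.4,271.2,180,10.65);snap('wrist','w4');snap('scene','s4')
P,V=cloud('s4');q=V[205:300,200:290].reshape(-1,3)*1000
u=((q[:,:2]-[515.2,273.1])@np.array([[.983,-.185],[.185,.983]]))
k=(abs(u[:,1])<33)&(u[:,0]<-1)&(u[:,0]>-15);print(np.percentile(q[k,2],[5,50,90,97]),k.sum())"
```

```text
clock: 15.92
tcp_pos: [0.5009, 0.2706, 0.2315]
tool_rot: [0.0, 0.996, 0.093, -0.0]
ft_force: [-0.9, 0.4, 0.5]
gripper_width: 0.0405
grip_force: 0.0
shift [ 1.6 -0.3 51.5] turn [0.01 0.04 0.07]
[  3.65472234 164.9025393  200.77463494 242.77343513] 409
```

View pics/w4.png

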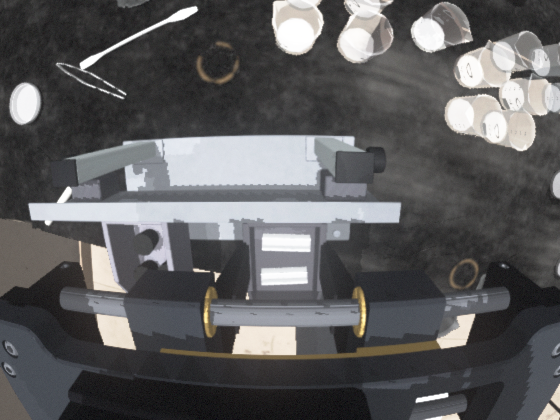

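The rail (row 212), bin (287,260) and both cuvettes are in view, and the fingers are centred over the bin's back edge. Lowering.

```bash
python3 -m jog '[[1,0,0,0,0,0,0.3],[1,0,10,0,0,0,0.3],[1,0,25,0,0,0,0.3],[1,0,40,0,0,0,0.3],[1,0,52,0,0,0,0.3],[1,0,58,0,0,0,0.3],[1,0,60,0,0,0,0.3],[1,0,62,0,0,0,0.3],[1,0,62,0,0,0,0.3]]'
python3 -m jog '[[0,0,1,0,0,0,0.3],[0,0,2,0,0,0,0.3],[0,0,2,0,0,0,0.3]]'
python3 -m jog '[[0,0,1,0,0,0,0.3],[0,0,2,0,0,0,0.3],[0,0,2,0,0,0,0.3]]'
```

```text
clock: 17.15
tcp_pos: [0.5021, 0.271, 0.17]
tool_rot: [-0.0, 0.996, 0.093, 0.0]
ft_force: [-0.0, -0.3, -0.2]
gripper_width: 0.0285
grip_force: 0.0
clock: 17.52
tcp_pos: [0.502, 0.2709, 0.1678]
tool_rot: [0.0, 0.996, 0.093, -0.0]
ft_force: [-0.1, 0.3, -0.3]
gripper_width: 0.0283
grip_force: 0.0
clock: 17.9
tcp_pos: [0.5021, 0.271, 0.166]
tool_rot: [-0.0, 0.996, 0.093, 0.0]
ft_force: [-0.3, -1.4, 4.0]
gripper_width: 0.0288
grip_force: 2.2
```

```bash
for i in 1 2; do :; done; python3 -m jog '[[0,0,0.5,0,0,0,0.3],[0,0,0.5,0,0,0,0.3]]'
python3 -m jog '[[0,0,0.5,0,0,0,0.3],[0,0,0.5,0,0,0,0.3]]'
python3 -m jog '[[0,0,0.5,0,0,0,0.3],[0,0,0.5,0,0,0,0.3]]'
```

```text
clock: 18.15
tcp_pos: [0.5022, 0.271, 0.1656]
tool_rot: [-0.0, 0.996, 0.093, 0.0]
ft_force: [-1.2, -0.1, 5.2]
gripper_width: 0.0282
grip_force: 2.5
clock: 18.4
tcp_pos: [0.5022, 0.271, 0.1651]
tool_rot: [-0.0, 0.996, 0.093, 0.0]
ft_force: [-0.8, -0.8, 5.5]
gripper_width: 0.0285
grip_force: 2.6
clock: 18.65
tcp_pos: [0.5022, 0.271, 0.1647]
tool_rot: [-0.0, 0.996, 0.093, 0.0]
ft_force: [-1.1, -0.6, 6.9]
gripper_width: 0.0284
grip_force: 3.4
```

Soft and moving; continue in small steps.

```bash
python3 -m jog '[[0,0,0.5,0,0,0,0.3],[0,0,1,0,0,0,0.3]]'
python3 -m jog '[[0,0,0.5,0,0,0,0.3],[0,0,1,0,0,0,0.3]]'
python3 -m jog '[[0,0,0.5,0,0,0,0.3],[0,0,1,0,0,0,0.3]]'
```

```text
clock: 18.9
tcp_pos: [0.5023, 0.271, 0.1638]
tool_rot: [-0.0, 0.996, 0.093, 0.0]
ft_force: [-0.1, 0.2, 3.6]
gripper_width: 0.0287
grip_force: 1.9
clock: 19.15
tcp_pos: [0.5023, 0.271, 0.1625]
tool_rot: [-0.0, 0.996, 0.093, 0.0]
ft_force: [0.4, 0.5, 4.5]
gripper_width: 0.0286
grip_force: 2.6
clock: 19.4
tcp_pos: [0.5023, 0.271, 0.1615]
tool_rot: [-0.0, 0.996, 0.094, 0.0]
ft_force: [0.9, -0.3, 6.3]
gripper_width: 0.0285
grip_force: 2.6
```

```bash
python3 -m jog '[[0,0,0.5,0,0,0,0.3],[0,0,1,0,0,0,0.3]]'
python3 -m jog '[[0,0,0.5,0,0,0,0.3],[0,0,1,0,0,0,0.3]]'
python3 -m jog '[[0,0,0.5,0,0,0,0.3],[0,0,1,0,0,0,0.3]]'
```

```text
clock: 19.65
tcp_pos: [0.5024, 0.271, 0.1605]
tool_rot: [-0.0, 0.996, 0.093, 0.0]
ft_force: [0.9, 0.2, 6.4]
gripper_width: 0.0289
grip_force: 2.7
clock: 19.9
tcp_pos: [0.5024, 0.271, 0.1595]
tool_rot: [-0.0, 0.996, 0.093, 0.001]
ft_force: [2.1, 0.2, 6.4]
gripper_width: 0.0284
grip_force: 2.7
clock: 20.15
tcp_pos: [0.502, 0.2709, 0.158]
tool_rot: [0.0, 0.996, 0.093, -0.0]
ft_force: [0.9, -0.1, 0.5]
gripper_width: 0.0286
grip_force: 0.6
```

```bash
python3 -m jog '[[0,0,0.5,0,0,0,0.3],[0,0,1,0,0,0,0.3]]'
python3 -m jog '[[0,0,0.5,0,0,0,0.3],[0,0,1,0,0,0,0.3]]'
```

```text
clock: 20.4
tcp_pos: [0.502, 0.2709, 0.1574]
tool_rot: [0.0, 0.996, 0.093, 0.0]
ft_force: [-0.7, -0.6, 7.9]
gripper_width: 0.0286
grip_force: 4.0
clock: 20.65
tcp_pos: [0.5021, 0.2709, 0.1572]
tool_rot: [-0.0, 0.996, 0.094, 0.0]
ft_force: [-4.7, -2.4, 16.2]
gripper_width: 0.0285
grip_force: 8.0
```

Firm stop at z = 157.3 mm, which is h + 4, so it should be home. I back off and check.

```bash
python3 -m jog '[[0,0,-3,0,0,0,0.3],[0,0,-15,0,0,0,0.3],[0,0,-50,0,0,0,0.3],[0,0,-90,0,0,0,0.3],[-40,0,-105,0,0,0,0.3],[-90,0,-105,0,0,0,0.3],[-130,30,-105,0,0,0,0.3],[-130,80,-105,0,0,0,0.3],[-130,130,-105,0,0,0,0.3],[-130,140,-105,0,0,0,0.3]]'
python3 -c "
from h import *
print(bot.observe()['tcp_pos'],bot.observe()['ft_force']);snap('wrist','w5');snap('scene','s5');snap('top','t5')
b=cv2.imread('pics/s5.png')[195:345,130:290];a=cv2.imread('pics/t5.png')[150:260,40:250]
o=np.zeros((600,800,3),np.uint8);o[:495,:480]=cv2.resize(b,(480,450))[:495] if 0 else cv2.resize(b,(480,495));o[:168,480:800]=cv2.resize(a,(320,168));o[200:440,480:800]=cv2.resize(cv2.imread('pics/w5.png'),(320,240));cv2.imwrite('pics/m5.png',o)
P,V=cloud('s5');Q,U=cloud('t5')
for W in(V,U):
    q=W.reshape(-1,3)*1000
    u=((q[:,:2]-[515.2,273.1])@np.array([[.983,-.185],[.185,.983]]))
    for y0 in(0,130):
        for lo,hi in((-14,-2),(-40,-20),(-68,-50)):
            k=(abs(u[:,1]-y0)<34)&(u[:,0]<hi)&(u[:,0]>lo)&(q[:,2]>60)&(q[:,2]<185)&((abs(u[:,1]-y0)>26)|(lo==-14));print(y0,lo,np.round(np.percentile(q[k,2],[50,80,90,95]),1) if k.any() else 0,k.sum())"
```

```text
clock: 21.9
tcp_pos: [0.4005, 0.1073, 0.2618]
tool_rot: [0.0, 0.996, 0.092, 0.0]
ft_force: [-0.1, 0.4, 0.0]
gripper_width: 0.0285
grip_force: 0.0
[0.40052297 0.10726787 0.26184544] [-0.1480376   0.37277916  0.00119029]
0 -14 [156.4 159.8 164.  167.9] 184
0 -40 [129.9 149.6 155.  156.5] 235
0 -68 [129.1 148.4 153.  154.1] 200
130 -14 [159.1 161.2 164.5 166.3] 162
130 -40 [133.9 155.5 159.1 160. ] 241
130 -68 [133.5 155.4 157.7 158.5] 228
0 -14 [157.9 159.3 159.7 159.9] 32
0 -40 [158.3 159.3 159.9 160.2] 4
0 -68 0 0
130 -14 [160.6 161.9 162.6 163.5] 197
130 -40 [136.5 158.7 160.7 161.4] 254
130 -68 [135.2 157.  159.  159.9] 239
```

View pics/m5.png

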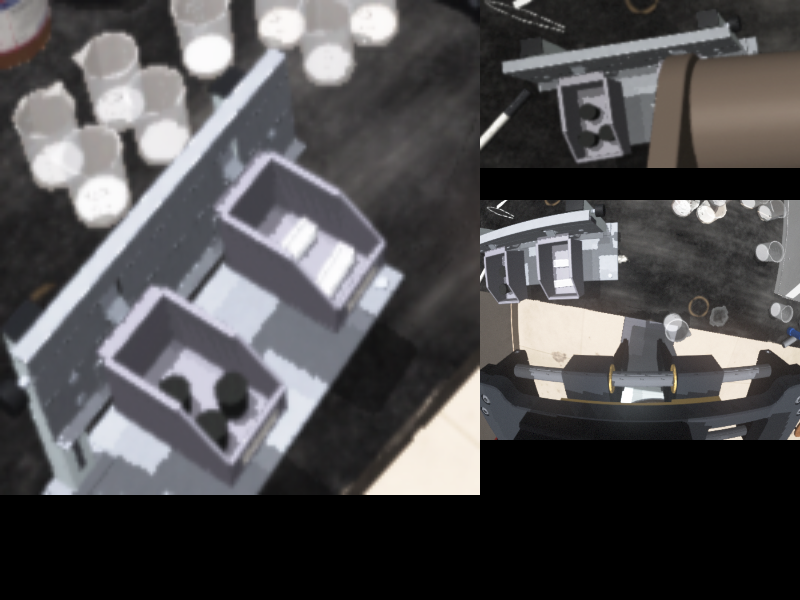

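The bin sits at the same level as the fixed one beside it. The catch nose shows above its lip at about (232,160) in the scene crop, the cuvettes are inside, the beakers are where they were and the robot is clear. Handing in.

```bash
python3 -c "
from station import bot
print(bot.sign_off())"
```

```text
the job is handed in; nothing more can be done
None
```

The bin hangs fully home on the free louvre with the catch out over its lip and both cuvettes inside, and the job is handed in; the last pressing step, just after the snap, briefly read 16.2 N, slightly over the 15 N limit.

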